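# Bolt and lock the tool chest

### The job

Lock up the tool chest on the bench: first slide the bolt on its lid fully home into its keeper. Then take the key out of the wooden rack, put it fully home in the chest's lock and turn it clockwise (seen from above) to the stop. Leave the key standing in the turned lock, and leave the chisel and the bodkin standing in the rack.

Things in the scene. Friction and masses are not known exactly. Their poses are not given: they have to be found in the camera images.
- chest: low wooden chest fixed to the bench, 240 (x) x 280 (y) mm, lid flat at z = 70 mm; origin: centre of its underside, z up. On the lid along x = -30 mm: dark steel lock case (64 x 64 mm, 50 high) at y = -100 mm, the bolt with its knob, its two guide staples (28 mm across x, 8 long, 23 high) at y = -52 and 56 mm, the keeper at y = 102 mm. A loose jar (48 mm wide, 55 high) is near x = 85 mm, y = 0.
- bolt (a joint): how far the steel bolt has slid, in m: 0 = fully drawn back, 0.045 = fully home in the keeper, against its stop. It slides to the chest's +y and stays where it is left (friction about 2.5 N).
- bolt_knob (a point): grip point of the bolt's knob: upright steel post 14 mm in diameter; this point is on its axis, 38 mm above the lid, 11 mm below its top. The thick part reaches down to 22 mm above the lid; the bolt (12 mm thick) runs below, 4 to 16 mm above the lid. Moves with the bolt along the chest's +y; axes as the chest's.
- keeper (a point): centre of the keeper, a steel staple 18 mm long, 23 mm high, on the lid's fixed end strip, 10 mm above the lid. The bolt slides from the knob towards it.
- lock (a joint): turn of the lock's brass cylinder, rad: grows clockwise seen from above, from 0 (unlocked) to its stop at 1.5 (locked). Starts at 0.05 to 0.35; stays where it is left (friction about 0.06 N m). Inside, a cam blocks it until the bolt is home; turned, it holds the bolt there. The key has about 0.12 rad of play either way in the keyway.
- keyway (a point): mouth of the keyway, the slot in the brass cylinder (40 mm across) in the top of the lock case: the slot's centre at the cylinder's top face, 51 mm above the lid. x axis along the slot's length, turning with the cylinder; z up. At joint lock = 0 its x axis is the chest's +y. Slot 18 x 8 mm, upright, 29 mm deep.
- rack: wooden block fixed to the bench, 190 (x) x 56 (y) x 40 mm; origin: centre of its underside, z up. Three slots in its top along its x axis, at x = -60, 0 and 60 mm, each 19 x 9 mm (long along x), 30 deep, hold key, chisel and bodkin upright, in any order, shoulders resting on the top.
- key: steel key, about 70 g, 77 mm long, upright in the rack; the only one there with a flat round head (bow, 36 mm across along x, 10 thick along y). Flat blade 16 (x) x 6 (y) mm, 25 long with a rounded nose, then a round shoulder 26 mm across, 4 thick, and a 12 mm shank. Origin: blade tip; z up to the bow. Fits either way round; fully home when the shoulder rests on the cylinder's top face.
- key_bow (a point): centre of the key's bow, 59 mm above the blade's tip, 34 mm above the underside of the shoulder; take it here, fingers closing along the key's y
- key_shoulder (a point): centre of the underside of the key's shoulder, 25 mm above the blade's tip; meets the point keyway when the key is home
- chisel: small chisel in the rack, with a wooden round handle 26 mm in diameter, 84 mm long in all, on the same foot as the key: origin at the tip of its blade, z up. To be left alone.
- bodkin: bodkin in the rack, with a wooden ball 34 mm in diameter for a handle, 75 mm long in all, on the same foot as the key: origin at the tip of its blade, z up. To be left alone.
There are look-alikes about, which are no part of the job. Leave any turquoise look-alike of the key alone.

How it is judged:
By the outcome, as a careful person would: the job done as asked, in the order asked, and still so for the second after the job is handed in, with the robot touching nothing.
It also fails if it takes over 59 s, if anything falls off the work surface, if the arm or the gripper's body presses on something with over 40 N, if the wrist force passes 120 N, or if a joint passes its speed limit or range.

### The arm

A 6-joint arm with a two-finger parallel gripper is mounted at the origin on the work surface. World frame = base frame: x ahead of the robot, y to its left, z up, the work surface at z = 0. Lengths are in mm, angles in rad, forces in N, time in s.
With the tool pointing down it reaches from about 350 to 875 mm from the base axis. Payload 4.2 kg.
Tool frame: the origin (TCP) lies on the centre line of the jaws, within the pads' length; the fingertips stand 14 mm ahead of it and the grasp point (between the pads) lies 5 mm behind it (tcp_to_tips is the distance from the TCP to the fingertips, in mm); z points along the fingers, y is the direction in which the jaws open and shut (so a half turn about z gives the same grasp; the last joint's range is limited). The gripper opens to 85 mm and grips with 20 to 120 N. Pads are 22 mm wide; open, the fingers measure 114 mm over their backs; the gripper's body (76 mm by 85 mm) begins 54 mm behind the grasp point. The pads swing forward as they close: fully open they stand 13 mm farther back than shut.
Start: joints at [1.546, 0.385, 0.008, 0, -1.194, -0.259], TCP at [174.971, 599.987, 245.312] pointing down, gripper open.
Joint ranges: [-3.14, 3.14], [-1.21, 2.06], [-1.07, 1.41], [-3.16, 2.05], [-2.99, -0.16], [-3.1, 3.1]. Speed limits (rad/s): [2.79, 2.79, 3.14, 3.14, 3.14, 3.14].

### API

Orientations are given as a unit quaternion [x, y, z, w].
In Python, from bench import read_state, get_image, job_done, tcp_to_tips gives the robot as it stands. The module is installed in compiled form; this text tells all that it offers.
- The arm moves only by the tool play_rows, never from a script. Its argument "targets" is a list of rows, each an object of numbers: "gripper": the gripper's target within -1 to 1 (shut at 1, half-way at 0, fully open at -1); "tx", "ty", "tz": the shift along the tool's x, y, z scaled (see below); "spin": the turn about the tool's z scaled (see below). A call has 1 to 12 rows; each row is the pose to reach, as a shift and turn from the pose commanded when the call began, along the tool's axes at that moment; what a row does not reach only later rows make up. The controller multiplies each number of a shift by 0.25 m and each number of a turn by pi/4 rad. A row lasts 1/8 s, in which the tool goes at most 62.5 mm and 10.7 degrees, less where a joint would pass 70% of its speed; a pose out of reach is approached as far as the arm can. A call with a number of a shift or a turn outside -1 to 1 is refused whole. A call with a gripper value outside its range is refused whole. The fingers move at their own pace and stop on an object; the grip force is fixed at half the most. Time passes only in rows, so rows that repeat a pose let the fingers close. It gives the time, the measured TCP pose, the force and the opening at its end, in the units of the state.
- read_state(): the state, without advancing time (a new reading comes with each control period).
- get_image(name): name is "scene" or "top"; returns a dict with "frame" (400x640x3 uint8, red, green, blue), "depth" (400x640 float32, mm along the optical axis (not along the pixel's ray), 0 where there is no reading), "mtx" (3x3 intrinsics, pixels), "k1" (the pictures are not rectified: a ray, as slopes to the right and down, at radius r is drawn at 1 + k1 r^2 times it, then the intrinsics apply), "world_to_cam" (4x4, takes a point from world to camera coordinates). Camera axes: x right, y up, looking along -z (the intrinsics and any distortion apply to the point x, -y, -z); pixel columns grow to the right and rows downward; lengths in mm; the calibration is good to about 2 mm. A picture is of the moment at which its call begins.
- job_done(): hands the job in, once; it reports no verdict.
The state is a dict: "clock": time; "joints": joint angles; "joint_vel": joint speeds; "joint_efforts": joint torques, N m; "position": TCP position; "ee_rot": TCP orientation; "contact_force": force on the tool from outside, world axes, zero at the start; "wrist_torque": the same for the moment, N m; "gripper_width": finger opening in mm.
Only numpy, scipy, OpenCV 4.12 (cv2) and the standard library are available. Lean on these libraries where they do the work, as an engineer would, in place of code of your own. Each camera call takes 0.05 s, during which the arm holds its last target.

## Working session

There is one attempt and no reset: what is moved stays moved. The work goes in short steps, Python scripts to look and compute and a tool call to move; the robot and the scene stay as the last step left them, time stands still between calls to the robot, and variables do not carry over. Pictures are saved under pics/ and viewed, and the job is handed in when it is done.

Besides the shell and the picture viewer there is one more tool, called after "Emit:" as name([rows], argument=value, ...), one row to a line, values as JSON. play_rows: Moves the arm, as the interface text tells. Its arguments: {"type":"object","properties":{"targets":{"type":"array","items":{"type":"object","properties":{"gripper":{"type":"number"},"tx":{"type":"number","minimum":-1,"maximum":1},"ty":{"type":"number","minimum":-1,"maximum":1},"tz":{"type":"number","minimum":-1,"maximum":1},"spin":{"type":"number","minimum":-1,"maximum":1}}}}},"required":["targets"]}

```bash
mkdir -p pics; cat > h.py <<'E'
import numpy as np, cv2
from bench import *
def grab(n):
    g=get_image(n); np.savez(f'{n}.npz',**{k:np.array(v) for k,v in g.items()}); return g
def load(n):
    return dict(np.load(f'{n}.npz'))
def save(im,name): cv2.imwrite(f'pics/{name}.png',im[...,::-1])
def rays(g,uv):
    K=g['mtx'];k1=float(g['k1']);D=np.array([k1,0,0,0,0.])
    uv=np.array(uv,float).reshape(-1,1,2)
    return cv2.undistortPoints(uv,K,D).reshape(-1,2)
def cloud(g,uv):
    uv=np.array(uv,float).reshape(-1,2); r=rays(g,uv); 
    d=g['depth'][uv[:,1].astype(int),uv[:,0].astype(int)]
    pc=np.c_[r[:,0]*d,-r[:,1]*d,-d]; T=np.linalg.inv(g['world_to_cam'])
    return pc@T[:3,:3].T+T[:3,3]
def at_z(g,uv,z):
    r=rays(g,uv);T=np.linalg.inv(g['world_to_cam']);dr=np.c_[r[:,0],-r[:,1],-np.ones(len(r))]@T[:3,:3].T;o=T[:3,3]
    return o+dr*((z-o[2])/dr[:,2])[:,None]
def proj(g,P):
    P=np.array(P,float).reshape(-1,3);W=g['world_to_cam'];c=P@W[:3,:3].T+W[:3,3]
    x=np.c_[c[:,0],-c[:,1]]/(-c[:,2:3]); s=1+float(g['k1'])*(x**2).sum(1,keepdims=True); x=x*s
    K=g['mtx']; return np.c_[K[0,0]*x[:,0]+K[0,2],K[1,1]*x[:,1]+K[1,2]]
E
python3 - <<'E'
from h import *
for n in('scene','top'):
    g=grab(n); save(g['frame'],n+'0'); print(n,g['mtx'],g['k1'],np.linalg.inv(g['world_to_cam'])[:3,3])
s=read_state();print(s)
E
```

```text
scene [[480.8457112    0.         318.96988214]
 [  0.         480.8457112  199.09283931]
 [  0.           0.           1.        ]] 0.03170214149607599 [1458.77936523 -135.96961776  912.68304687]
top [[473.99016527   0.         320.45973083]
 [  0.         473.99016527 206.84912802]
 [  0.           0.           1.        ]] 0.03215662527570923 [ 393.29557655  -46.65245846 1171.34049565]
{'clock': 0.1, 'joints': array([ 1.54558789e+00,  3.85492125e-01,  6.77300224e-03, -3.76036195e-04,
       -1.19397627e+00, -2.58582007e-01]), 'joint_vel': array([ 0.00105044, -0.00121843,  0.00508337,  0.00051227, -0.00124192,
       -0.00105883]), 'joint_efforts': array([ 2.07749003e-04, -3.93317628e+01,  1.88929582e+01,  4.19783637e+00,
       -2.54195380e-03,  2.28903957e-06]), 'position': array([174.86830734, 599.54362195, 244.3362693 ]), 'ee_rot': array([ 9.89939482e-01, -1.41488129e-01, -6.30257781e-05,  9.63422012e-04]), 'contact_force': array([0.60928318, 1.29547198, 0.04786928]), 'wrist_torque': array([-0.00723882,  0.00680485, -0.02436748]), 'gripper_width': 85.68608589480368}
```

View pics/scene0.png

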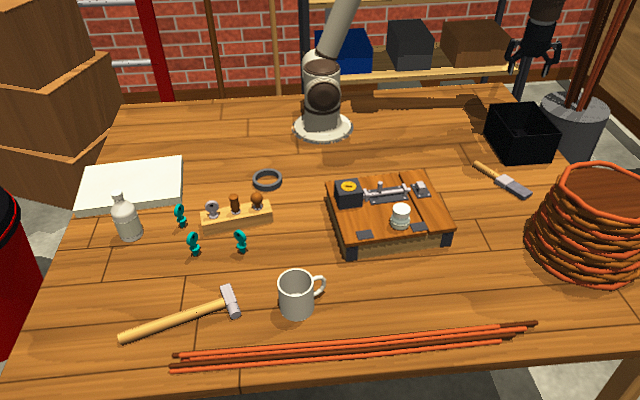

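View pics/top0.png

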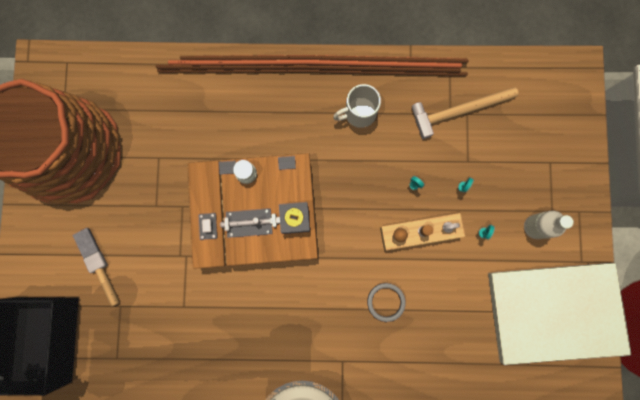

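Scene view: the silver key is in the rack at about (212,208). The chisel (234,203), the bodkin (257,202) and three turquoise look-alikes at (180,215), (193,244) and (240,241) could be confused with it. The chest is at (390,210), with its lock at (348,188). In the top view the rack is at (423,232), with the key at (450,227) and the lock at (294,218). Next I'll check close crops.

```bash
python3 - <<'E'
from h import *
t=load('top');s=load('scene')
a=cv2.resize(t['frame'][140:280,180:330],(750,700)[:2],interpolation=cv2.INTER_CUBIC)[:600]
a=cv2.resize(t['frame'][150:275,185:325],(672,600),interpolation=cv2.INTER_CUBIC);save(a,'topchest')
b=cv2.resize(t['frame'][170:260,370:510],(780,501),interpolation=cv2.INTER_CUBIC);save(b,'toprack')
c=cv2.resize(s['frame'][185:265,160:280],(780,520),interpolation=cv2.INTER_CUBIC);save(c,'scenerack')
c=cv2.resize(s['frame'][160:265,320:460],(780,585),interpolation=cv2.INTER_CUBIC);save(c,'scenechest')
E
```

```text
(no output)
```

View pics/topchest.png

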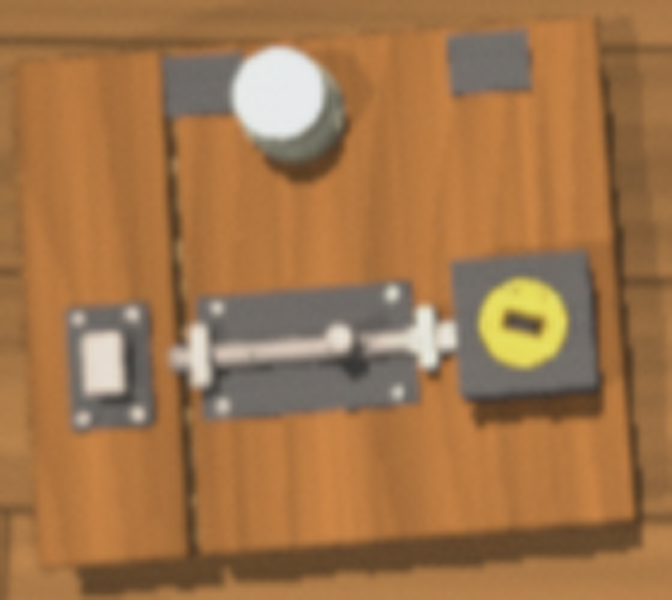

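View pics/toprack.png

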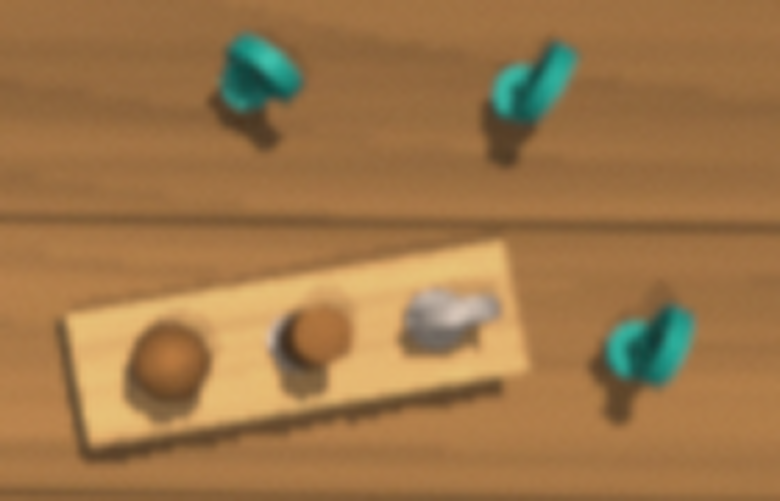

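View pics/scenerack.png

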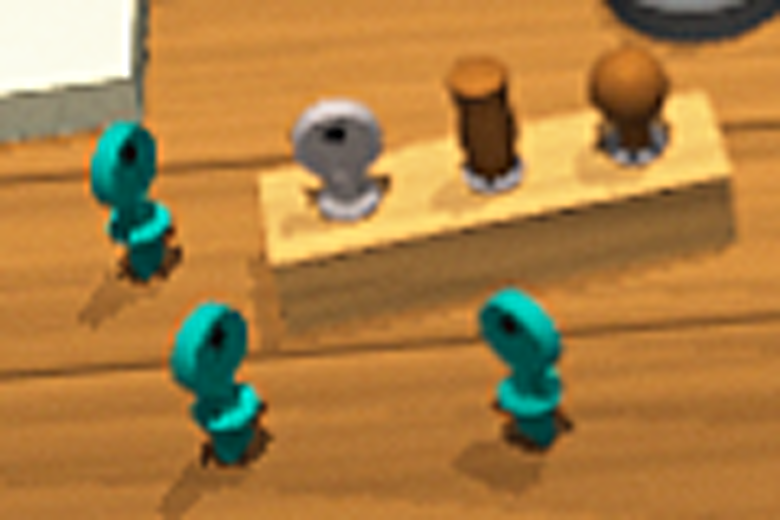

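View pics/scenechest.png

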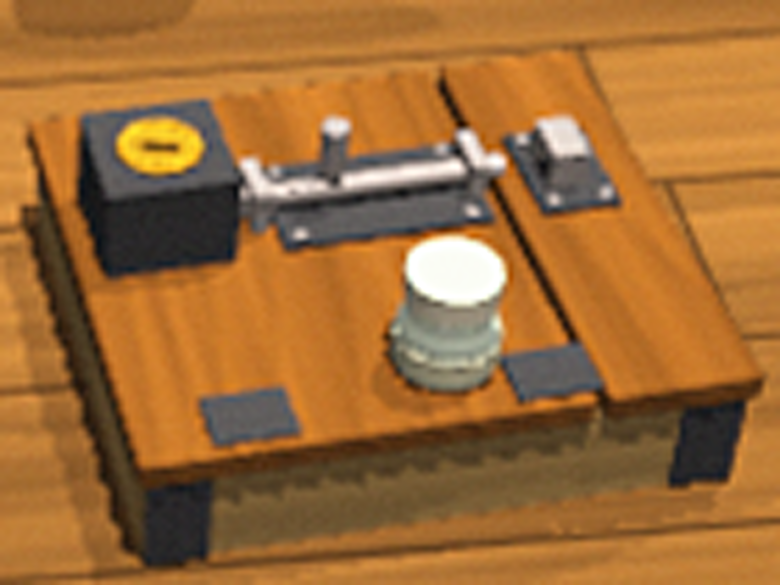

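The crop confirms it: the silver piece with the flat round holed bow is the key, at the rack's -y end. Next I'll fit the poses.

```bash
cat > fit.py <<'E'
from h import *
from scipy.optimize import least_squares
t=load('top');s=load('scene')
tc=lambda p:np.array(p,float)/4.8+[185,150]-.4
sc=lambda p:np.array(p,float)/5.571+[320,160]-.4
tr=lambda p:np.array(p,float)/5.571+[370,170]-.4
sr=lambda p:np.array(p,float)/6.5+[160,185]-.4
L=[(120,140,70),(120,-140,70),(-120,-140,70),(-120,140,70),(2,-68,120),(2,-132,120),(-62,-132,120),(-62,-68,120),(-30,-100,121)]
T=tc([(18,62),(600,18),(635,522),(40,565),(451,263),(588,251),(600,385),(462,397),(523,322)])
S=sc([(762,385),(143,470),(30,122),(578,50),(243,180),(100,205),(82,115),(212,100),(159,147)])
R=[(95,28,40),(95,-28,40),(-95,-28,40),(-95,28,40)]
def tf(p,P):
    c,q=np.cos(p[2]),np.sin(p[2]);P=np.array(P,float)
    return np.c_[p[0]+c*P[:,0]-q*P[:,1],p[1]+q*P[:,0]+c*P[:,1],P[:,2]]
def fit(L,obs,p0):
    f=lambda p:np.concatenate([(proj(g,tf(p,L))-o).ravel() for g,o in obs])
    r=least_squares(f,p0,loss='soft_l1');return r.x,r.fun
if __name__=='__main__':
    np.set_printoptions(suppress=True,precision=2)
    p0=[*at_z(t,tc([(320,290)]),70)[0,:2],0]
    for o in ([(t,T)],[(s,S)],[(t,T),(s,S)]):
        x,f=fit(L,o,p0);print('chest',x, np.rad2deg(x[2]));print(f.reshape(-1,2).T)
    # rack: longest axis along world y ; corner order by key-end
    TR=tr([(68,318),(503,240),(528,370),(90,450)]) # +y far,-y far, -y near,+y near
    SR=sr([(705,93),(258,175),(275,265),(735,178)]) # near base +y, near base -y, far -y, far +y
    # local x axis = world -y-ish (yaw ~ -pi/2): local(95,28)->(-y,+x)
    TRl=TR[[1,2,3,0]];SRl=SR[[2,1,0,3]]
    p0=[*at_z(t,TR,40).mean(0)[:2],-np.pi/2]
    for o in ([(t,TRl)],[(s,SRl)],[(t,TRl),(s,SRl)]):
        x,f=fit(R,o,p0);print('rack',x,np.rad2deg(x[2]));print(f.reshape(-1,2).T)
    print(at_z(t,TRl,40))
E
python3 fit.py
```

```text
chest [508.88 122.93   0.09] 5.184772360347532
[[ 1.05 -1.9  -1.57  1.19  0.14  0.16 -0.23 -0.24  0.4 ]
 [ 1.15  1.37 -1.99 -1.49 -0.48 -0.17  0.44  0.16  0.31]]
chest [513.46 123.07   0.08] 4.443178621023971
[[-1.67 -0.12  2.13 -0.62  0.03  1.32 -0.31 -0.14  0.26]
 [-0.92 -1.49  0.77  2.29  0.86 -0.63  0.29  0.19  0.27]]
chest [510.03 123.07   0.09] 4.929087149883932
[[ 1.22 -1.71 -1.84  0.9   0.1   0.13 -0.39 -0.4   0.3  -1.89  0.2   1.72
  -1.4  -0.12  1.24 -0.57 -0.48  0.06]
 [ 0.39  1.14 -2.2  -2.25 -0.85 -0.42  0.2  -0.21  0.   -2.24 -2.21  0.32
   1.37  0.15 -1.21 -0.23 -0.45 -0.34]]
rack [ 465.11 -282.12   -1.38] -79.03699369653442
[[-0.14  0.35  0.17 -0.39]
 [ 0.18 -0.05 -0.32  0.18]]
rack [ 467.58 -281.8    -1.39] -79.78046654754388
[[-0.41  0.37  0.37 -0.3 ]
 [ 0.05  0.26 -0.03 -0.29]]
rack [ 465.66 -282.04   -1.38] -79.19367452627358
[[-0.13  0.3   0.09 -0.42 -0.29  0.27  0.1  -0.37]
 [ 0.05 -0.17 -0.66 -0.16 -0.22  0.04 -0.66 -1.  ]]
[[ 511.1  -370.4    40.  ]
 [ 455.57 -379.89   40.  ]
 [ 418.8  -193.76   40.  ]
 [ 474.98 -184.46   40.  ]]
```

```bash
python3 - <<'E'
from fit import *
np.set_printoptions(suppress=True,precision=2)
Tl=T;Sl=S
def f2(obs):
    def f(p):
        LL=np.array(L,float); LL[:4,:2]*=[[p[3],p[4]]]
        return np.concatenate([(proj(g,tf(p,LL))-o).ravel() for g,o in obs])
    r=least_squares(f,[510,123,.088,1,1],loss='soft_l1');return r
for o in ([(t,T)],[(s,S)],[(t,T),(s,S)]):
    r=f2(o);print(r.x,r.x[3]*120,r.x[4]*140,np.abs(r.fun).mean())
# yellow
for n,g,box in(('t',t,(270,200,320,240)),('s',s,(325,170,370,205))):
    hsv=cv2.cvtColor(g['frame'],cv2.COLOR_RGB2HSV);m=cv2.inRange(hsv,(22,120,120),(35,255,255));x0,y0,x1,y1=box
    mm=np.zeros_like(m);mm[y0:y1,x0:x1]=m[y0:y1,x0:x1]
    c=max(cv2.findContours(mm,0,2)[0],key=cv2.contourArea);h=cv2.convexHull(c)
    M=cv2.moments(h);uv=[M['m10']/M['m00'],M['m01']/M['m00']];e=cv2.fitEllipse(c)
    print(n,uv,e,'keyway',at_z(g,[uv,e[0]],121), 'depth z',cloud(g,c.reshape(-1,2))[:,2].mean())
    # slot: dark pixels inside hull
    im=np.zeros_like(m);cv2.drawContours(im,[h],-1,255,-1);im=cv2.erode(im,np.ones((5,5)))
    gr=g['frame'].astype(float)[...,0]; bright=np.percentile(gr[im>0],80)
    w=np.clip(bright-15-gr,0,None)*(im>0); v,u=np.nonzero(w);W=w[v,u];P=at_z(g,np.c_[u,v],121)[:,:2]
    c0=(P*W[:,None]).sum(0)/W.sum();C=np.cov(P.T,aweights=W);ev,V=np.linalg.eigh(C);print(c0,ev,'head',np.arctan(V[1,1]/V[0,1]))
# knob top, key bow
print('knob',at_z(t,tc([(340,335)]),119),at_z(s,sc([(337,127)]),119))
print('bow top t',at_z(t,tr([(483,305)]),92), 's centre',at_z(s,sr([(337,141)]),74))
print('bow depth t', cloud(t,np.round(tr([(470,308),(435,320)]))), 's',cloud(s,np.round(sr([(345,160),(320,140),(350,120)]))))
E
```

```text
[508.84 122.65   0.09   1.03   1.02] 123.48372218339965 143.28004788837407 0.2604316731758366
[512.02 123.11   0.08   1.05   1.02] 125.59767589652446 143.15362104931145 0.4053617405668335
[509.65 122.95   0.09   1.04   1.02] 124.23181701438983 143.37976087199934 0.4478912122406563
t [293.51558265582656, 216.9322493224932] ((293.53619384765625, 216.92373657226562), (17.396278381347656, 17.803407669067383), 76.50528717041016) keyway [[488.17  21.62 121.  ]
 [488.19  21.57 121.  ]] depth z 119.09627043330869
[488.43  21.6 ] [ 6.46 27.88] head 1.3471744121264853
s [348.1278825995807, 185.55765199161425] ((348.0075378417969, 185.54464721679688), (7.648255348205566, 13.67827320098877), 95.56245422363281) keyway [[488.34  20.73 121.  ]
 [488.25  20.43 121.  ]] depth z 120.47503114044598
[489.85  20.87] [ 1.56 24.7 ] head 1.3724706294929812
knob [[481.72 106.49 119.  ]] [[482.1  106.76 119.  ]]
bow top t [[ 478.93 -346.91   92.  ]] s centre [[ 477.28 -341.71   74.  ]]
bow depth t [[ 477.33 -341.58   92.46]
 [ 473.17 -330.02   84.59]] s [[ 479.53 -338.7    66.1 ]
 [ 480.76 -347.09   78.6 ]
 [ 481.27 -335.12   88.37]]
```

```bash
cat > mv.py <<'E'
import sys,json,numpy as np
from h import read_state
def yaw(q):
    x,y,z,w=q; return np.arctan2(2*(x*y+z*w),1-2*(y*y+z*z))
def cur():
    try: return json.load(open('cmd.json'))
    except Exception: return [174.971,599.987,245.312,float(yaw(read_state()['ee_rot']))]
def ax(p): return np.array([np.cos(p),np.sin(p)]),np.array([np.sin(p),-np.cos(p)])
def applied(tx,ty,tz,spin):
    c=cur();X,Y=ax(c[3]);d=250*(tx*X+ty*Y)
    c=[c[0]+d[0],c[1]+d[1],c[2]-250*tz,c[3]-spin*np.pi/4];json.dump(c,open('cmd.json','w'))
def to(x,y,z,psi):
    c=cur();X,Y=ax(c[3]);d=np.array([x-c[0],y-c[1]])
    print('tx %.4f ty %.4f tz %.4f spin %.4f'%(d@X/250,d@Y/250,(c[2]-z)/250,(c[3]-psi)/(np.pi/4)))
def st():
    s=read_state();print('cmd',np.round(cur(),2),'meas',np.round(s['position'],2),round(yaw(s['ee_rot']),4),'F',np.round(s['contact_force'],1),'M',np.round(s['wrist_torque'],2),'w',round(s['gripper_width'],1),'t',s['clock'],'q',np.round(s['joints'],2))
E
python3 -c "
from mv import *
st();to(328,353,245,-.284-.77);to(481,106.6,180,-1.483)
from h import tcp_to_tips
print(tcp_to_tips)"
```

```text
cmd [ 1.7497e+02  5.9999e+02  2.4531e+02 -2.8000e-01] meas [174.87 599.54 244.34] -0.2839 F [0.6 1.3 0. ] M [-0.01  0.01 -0.02] w 85.7 t 0.1 q [ 1.55  0.39  0.01 -0.   -1.19 -0.26]
tx 0.8644 ty 0.7769 tz 0.0012 spin 0.9805
tx 1.7280 ty 1.5516 tz 0.2612 spin 1.5267
14.0
```

Emit:
play_rows([
  {"tx": 0.86, "ty": 0.78, "tz": 0, "spin": 0.98, "gripper": -0.3},
  {"tx": 0.86, "ty": 0.78, "tz": 0, "spin": 0.98, "gripper": -0.3},
  {"tx": 0.86, "ty": 0.78, "tz": 0, "spin": 0.98, "gripper": -0.3},
  {"tx": 0.86, "ty": 0.78, "tz": 0, "spin": 0.98, "gripper": -0.3},
  {"tx": 0.86, "ty": 0.78, "tz": 0, "spin": 0.98, "gripper": -0.3},
  {"tx": 0.86, "ty": 0.78, "tz": 0, "spin": 0.98, "gripper": -0.3},
])

```text
clock: 0.85
position: [327.5, 350.1, 245.2]
ee_rot: [0.863, -0.504, -0.0, 0.0]
contact_force: [-0.1, 0.1, -0.8]
gripper_width: 55.6
```

```bash
python3 -c "
from mv import *
applied(.86,.78,0,.98);st();to(481,106.6,160,-1.483)"
```

```text
cmd [110.74 316.92 245.31  -1.83] meas [327.49 350.13 245.24] -1.0573 F [-0.1  0.1 -0.8] M [ 0.03  0.03 -0.  ] w 55.6 t 0.85 q [ 1.16  0.14 -0.34 -0.   -1.1  -0.64]
tx 0.4386 ty -1.6459 tz 0.3412 spin -0.4379
```

```bash
python3 -c "
from mv import *
json.dump([174.971,599.987,245.312,-.2839],open('cmd.json','w'))
applied(.86,.78,0,.98);st();to(481,106.6,160,-1.483)"
```

```text
cmd [326.74 352.57 245.31  -1.05] meas [327.49 350.13 245.24] -1.0573 F [-0.1  0.1 -0.8] M [ 0.03  0.03 -0.  ] w 55.6 t 0.85 q [ 1.16  0.14 -0.34 -0.   -1.1  -0.64]
tx 1.1603 ty -0.0498 tz 0.3412 spin 0.5467
```

Emit:
play_rows([
  {"tx": 0.9, "ty": -0.05, "tz": 0.1, "spin": 0.54, "gripper": -0.3},
  {"tx": 0.9, "ty": -0.05, "tz": 0.1, "spin": 0.54, "gripper": -0.3},
  {"tx": 0.9, "ty": -0.05, "tz": 0.1, "spin": 0.54, "gripper": -0.3},
  {"tx": 0.9, "ty": -0.05, "tz": 0.1, "spin": 0.54, "gripper": -0.3},
])

```text
clock: 1.35
position: [449.6, 161.8, 219.7]
ee_rot: [0.739, -0.674, -0.0, 0.0]
contact_force: [-0.5, 1.3, 0.2]
gripper_width: 55.4
```

```bash
python3 -c "
from mv import *
applied(.9,-.05,.1,.54);st();to(481,106.6,150,-1.483)"
```

```text
cmd [448.86 163.18 220.31  -1.48] meas [449.61 161.76 219.74] -1.4787 F [-0.5  1.3  0.2] M [ 0.07 -0.04  0.07] w 55.4 t 1.35 q [ 0.69  0.16 -0.38 -0.   -1.04 -0.59]
tx 0.2373 ty -0.1070 tz 0.2812 spin 0.0067
```

Emit:
play_rows([
  {"tx": 0.237, "ty": -0.107, "tz": 0.28, "spin": 0.007, "gripper": -0.3},
  {"tx": 0.237, "ty": -0.107, "tz": 0.28, "spin": 0.007, "gripper": -0.3},
  {"tx": 0.237, "ty": -0.107, "tz": 0.28, "spin": 0.007, "gripper": -0.3},
  {"tx": 0.237, "ty": -0.107, "tz": 0.28, "spin": 0.007, "gripper": -0.3},
])

```text
clock: 1.85
position: [481.6, 107.7, 151.0]
ee_rot: [0.738, -0.675, 0.0, -0.001]
contact_force: [0.5, -0.4, 0.1]
gripper_width: 55.3
```

```bash
python3 - <<'E'
from mv import *
from h import *
applied(.237,-.107,.28,.007)
t=grab('top');s=grab('scene');st()
save(cv2.resize(t['frame'][140:280,180:330],(640,597),interpolation=cv2.INTER_CUBIC),'t1')
save(cv2.resize(s['frame'][110:265,320:460],(540,598),interpolation=cv2.INTER_CUBIC),'s1')
E
```

```text
cmd [481.   106.67 150.31  -1.48] meas [481.56 108.07 151.51] -1.4813 F [0.5 0.1 0.4] M [-0.07  0.   -0.01] w 55.3 t 1.95 q [ 0.55  0.26 -0.44  0.   -0.87 -0.46]
```

View pics/s1.png

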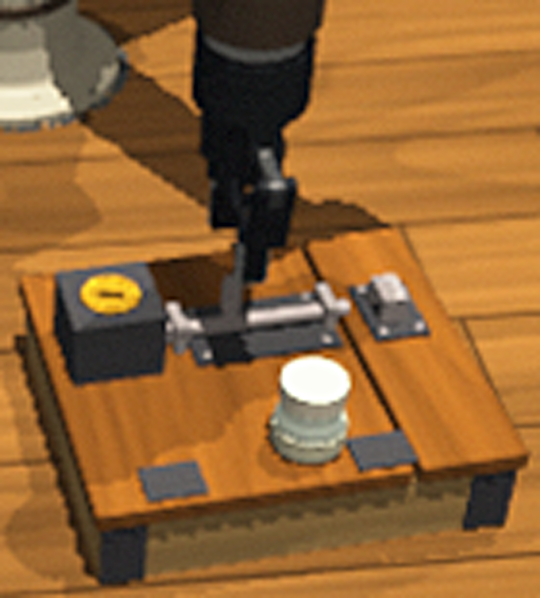

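View pics/t1.png

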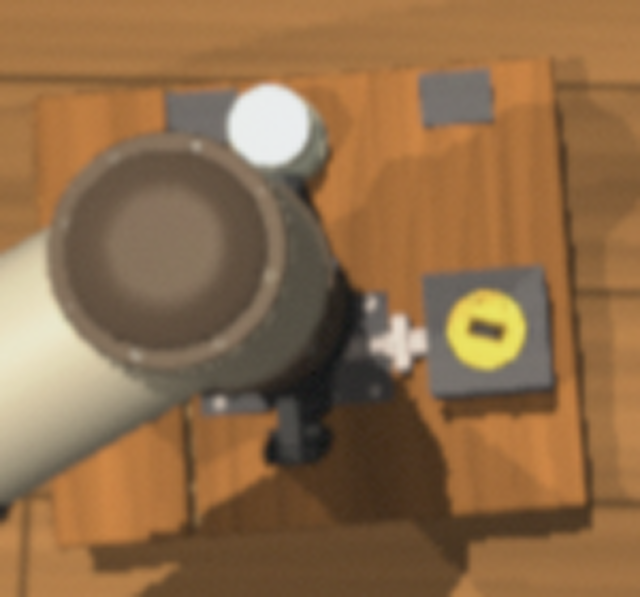

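```bash
python3 - <<'E'
from h import *
s=load('scene')
for z in (135,137,140): print((proj(s,[[509,107,z],[509,96,z],[509,118,z],[481,106.6,119]])-[320,110])*3.857)
E
```

```text
[[241.42318215 285.3764131 ]
 [225.14428875 286.52606135]
 [257.68778308 284.22757485]
 [231.24216251 278.25285482]]
[[241.63888907 283.03645051]
 [225.34294431 284.18619396]
 [257.92051604 281.88750602]
 [231.24216251 278.25285482]]
[[241.96334857 279.51725094]
 [225.64175652 280.66713435]
 [258.2705847  278.36814981]
 [231.24216251 278.25285482]]
```

```bash
python3 - <<'E'
from h import *
s=load('scene')
im=cv2.resize(s['frame'][150:210,350:430],(800,600),interpolation=cv2.INTER_CUBIC)
def P(p,c):
    q=(proj(s,[p])[0]-[350,150]+.5)*10;cv2.circle(im,tuple(int(v) for v in q),5,c,-1)
for y in(96,107,118):P([509,y,137],(255,0,0))
P([481,106.6,119],(0,255,0));P([488.4,21.3,121],(0,0,255))
save(im,'s1b')
E
```

```text
(no output)
```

View pics/s1b.png

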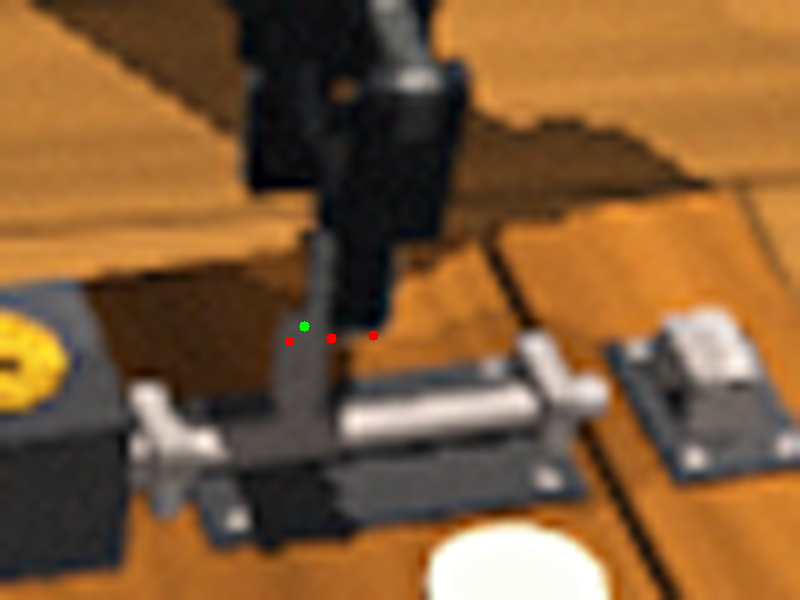

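The scene crop shows the far side of the finger over the knob (knob top about (305,320)), and the fitted marks land on the knob and keyway. I'm descending to grip it.

Emit:
play_rows([
  {"tz": 0.1, "gripper": -0.3},
  {"tz": 0.165, "gripper": -0.3},
  {"tz": 0.165, "gripper": -0.3},
  {"tz": 0.165, "gripper": 1},
  {"tz": 0.165, "gripper": 1},
  {"tz": 0.165, "gripper": 1},
  {"tz": 0.165, "gripper": 1},
  {"tz": 0.165, "gripper": 1},
  {"tz": 0.165, "gripper": 1},
])

```text
invalid input
```

```bash
python3 - <<'E'
from mv import *
from h import *
applied(0,0,.165,0)
s=grab('scene');st()
save(cv2.resize(s['frame'][150:210,350:430],(800,600),interpolation=cv2.INTER_CUBIC),'s2')
E
```

```text
cmd [481.   106.67 109.06  -1.48] meas [481.44 107.99 151.51] -1.4813 F [0.1 0.2 0.1] M [0.02 0.05 0.02] w 55.5 t 2.0 q [ 0.55  0.26 -0.44  0.   -0.87 -0.46]
```

View pics/s2.png

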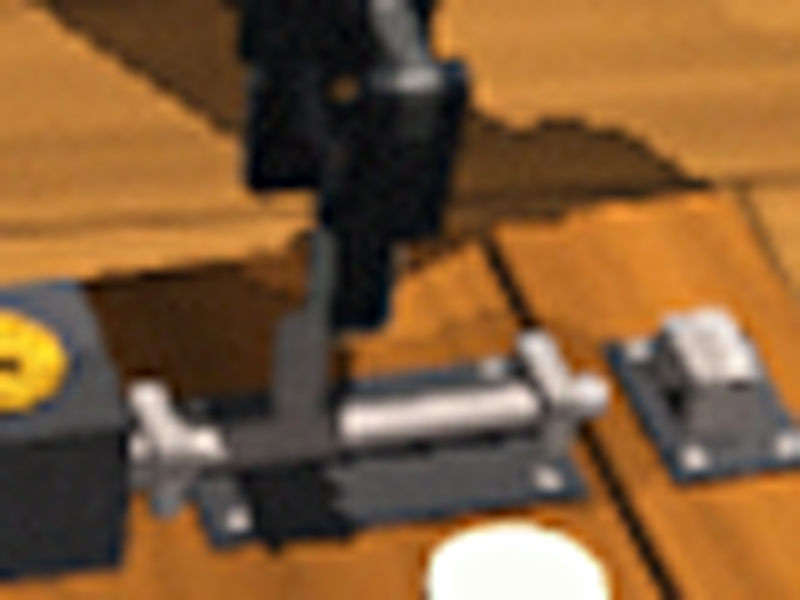

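Emit:
play_rows([
  {"tx": 0.004, "ty": 0.0, "tz": 0.1, "spin": 0, "gripper": -0.3},
  {"tx": 0.004, "ty": 0.0, "tz": 0.17, "spin": 0, "gripper": -0.3},
  {"tx": 0.004, "ty": 0.0, "tz": 0.17, "spin": 0, "gripper": -0.3},
  {"tx": 0.004, "ty": 0.0, "tz": 0.17, "spin": 0, "gripper": 1},
  {"tx": 0.004, "ty": 0.0, "tz": 0.17, "spin": 0, "gripper": 1},
  {"tx": 0.004, "ty": 0.0, "tz": 0.17, "spin": 0, "gripper": 1},
  {"tx": 0.004, "ty": 0.0, "tz": 0.17, "spin": 0, "gripper": 1},
  {"tx": 0.004, "ty": 0.0, "tz": 0.17, "spin": 0, "gripper": 1},
])

```text
clock: 3.0
position: [480.8, 105.8, 108.9]
ee_rot: [0.737, -0.675, -0.0, -0.0]
contact_force: [-3.7, 1.5, 5.5]
gripper_width: 12.4
```

```bash
python3 - <<'E'
from mv import *
from h import *
json.dump([481.44,107.99,151.5,-1.4813],open('cmd.json','w'))
applied(.004,0,.17,0)
s=grab('scene');st()
save(cv2.resize(s['frame'][150:210,350:430],(800,600),interpolation=cv2.INTER_CUBIC),'s3')
E
```

```text
cmd [481.53 106.99 109.    -1.48] meas [480.85 105.8  108.96] -1.4831 F [-3.6  0.7  5.7] M [ 0.22  1.06 -0.03] w 12.1 t 3.05 q [ 0.55  0.31 -0.49 -0.   -0.76 -0.46]
```

View pics/s3.png

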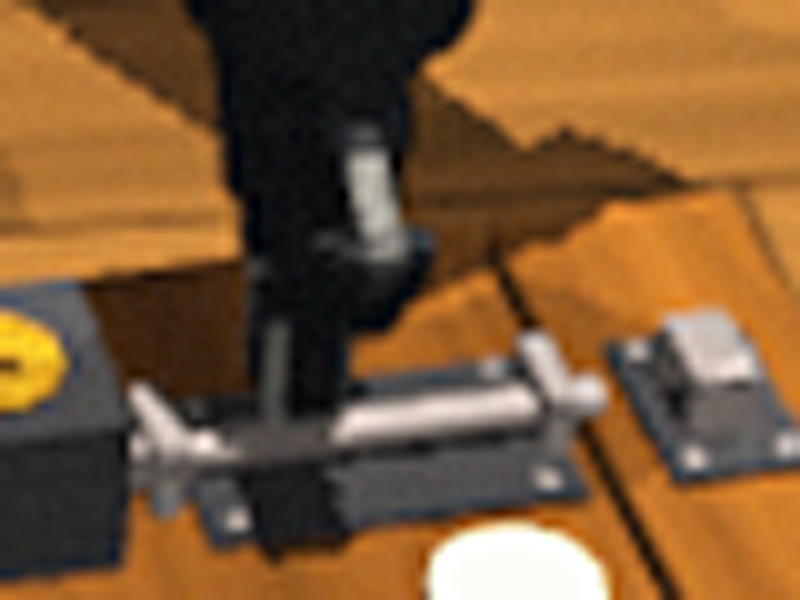

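Emit:
play_rows([
  {"tx": -0.04, "ty": 0, "tz": 0, "spin": 0, "gripper": 1},
  {"tx": -0.08, "ty": 0, "tz": 0, "spin": 0, "gripper": 1},
  {"tx": -0.12, "ty": 0, "tz": 0, "spin": 0, "gripper": 1},
  {"tx": -0.15, "ty": 0, "tz": 0, "spin": 0, "gripper": 1},
  {"tx": -0.17, "ty": 0, "tz": 0, "spin": 0, "gripper": 1},
  {"tx": -0.17, "ty": 0, "tz": 0, "spin": 0, "gripper": 1},
  {"tx": -0.17, "ty": 0, "tz": 0, "spin": 0, "gripper": 1},
])

```text
clock: 3.92
position: [477.0, 145.1, 108.9]
ee_rot: [0.737, -0.675, 0.001, 0.002]
contact_force: [0.5, -11.1, 6.4]
gripper_width: 11.8
```

```bash
python3 - <<'E'
from mv import *
from h import *
applied(-.17,0,0,0)
s=grab('scene');st()
save(cv2.resize(s['frame'][150:210,350:430],(800,600),interpolation=cv2.INTER_CUBIC),'s4')
E
```

```text
cmd [477.73 149.32 109.    -1.48] meas [477.02 145.09 108.9 ] -1.483 F [  1.8 -10.9   6. ] M [-3.16 -0.35 -0.01] w 11.7 t 3.975 q [ 0.62  0.32 -0.48  0.   -0.77 -0.54]
```

View pics/s4.png

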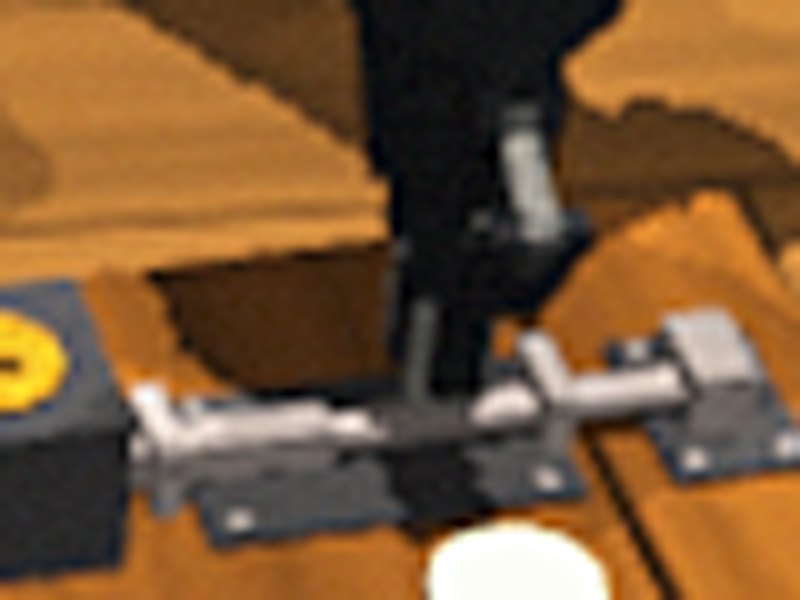

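Emit:
play_rows([
  {"tx": -0.015, "ty": 0, "tz": 0, "spin": 0, "gripper": 1},
  {"tx": -0.03, "ty": 0, "tz": 0, "spin": 0, "gripper": 1},
  {"tx": -0.03, "ty": 0, "tz": 0, "spin": 0, "gripper": 1},
  {"tx": -0.03, "ty": 0, "tz": 0, "spin": 0, "gripper": 1},
])

```text
clock: 4.47
position: [476.8, 145.8, 108.9]
ee_rot: [0.737, -0.675, 0.004, 0.008]
contact_force: [14.3, -38.3, 6.9]
gripper_width: 11.7
```

```bash
python3 - <<'E'
from mv import *
applied(-.03,0,0,0);st()
E
```

```text
cmd [477.06 156.79 109.    -1.48] meas [476.76 145.77 108.91] -1.4829 F [ 14.3 -38.3   6.9] M [-10.68  -4.09   0.09] w 11.7 t 4.475 q [ 0.63  0.33 -0.48  0.01 -0.78 -0.55]
```

The force rises steeply with almost no motion (0.7 mm for 27 N), so the bolt is against its stop. I'm relaxing the push, releasing and lifting.

Emit:
play_rows([
  {"tx": 0.042, "ty": 0, "tz": 0, "spin": 0, "gripper": 1},
  {"tx": 0.042, "ty": 0, "tz": 0, "spin": 0, "gripper": -0.3},
  {"tx": 0.042, "ty": 0, "tz": 0, "spin": 0, "gripper": -0.3},
  {"tx": 0.042, "ty": 0, "tz": 0, "spin": 0, "gripper": -0.3},
  {"tx": 0.042, "ty": 0, "tz": -0.15, "spin": 0, "gripper": -0.3},
  {"tx": 0.042, "ty": 0, "tz": -0.35, "spin": 0, "gripper": -0.3},
  {"tx": 0.042, "ty": 0, "tz": -0.35, "spin": 0, "gripper": -0.3},
  {"tx": 0.6, "ty": 0, "tz": -0.35, "spin": 0, "gripper": -0.3},
  {"tx": 0.9, "ty": 0, "tz": -0.35, "spin": 0, "gripper": -0.3},
  {"tx": 0.9, "ty": 0, "tz": -0.35, "spin": 0, "gripper": -0.3},
  {"tx": 0.9, "ty": 0, "tz": -0.35, "spin": 0, "gripper": -0.3},
  {"tx": 0.9, "ty": 0, "tz": -0.35, "spin": 0, "gripper": -0.3},
])

```text
clock: 5.98
position: [496.1, -69.8, 194.3]
ee_rot: [0.736, -0.677, -0.001, 0.001]
contact_force: [-0.6, -0.1, -0.6]
gripper_width: 55.6
```

```bash
python3 - <<'E'
from mv import *
from h import *
applied(.9,0,-.35,0)
s=grab('scene');t=grab('top');st()
save(cv2.resize(s['frame'][150:210,350:430],(800,600),interpolation=cv2.INTER_CUBIC),'s5')
save(cv2.resize(t['frame'][150:275,185:325],(672,600),interpolation=cv2.INTER_CUBIC),'t5')
to(477,-341,150,-1.382)
E
```

```text
cmd [497.17 -67.31 196.5   -1.48] meas [496.24 -68.21 194.64] -1.4832 F [ 0.8  0.5 -1. ] M [ 0.01 -0.03  0.01] w 55.4 t 6.075 q [ 0.19  0.22 -0.37 -0.   -0.99 -0.1 ]
tx 1.0832 ty 0.1782 tz 0.1860 spin -0.1264
```

View pics/s5.png

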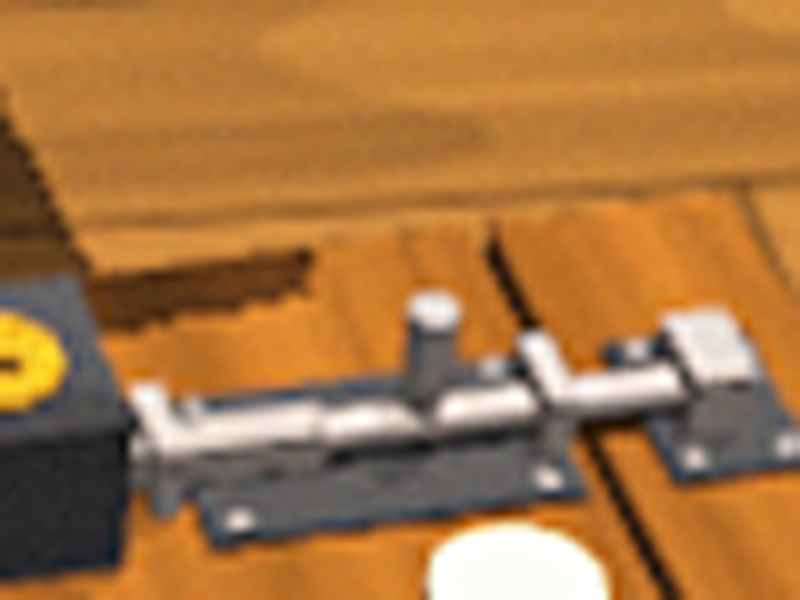

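View pics/t5.png

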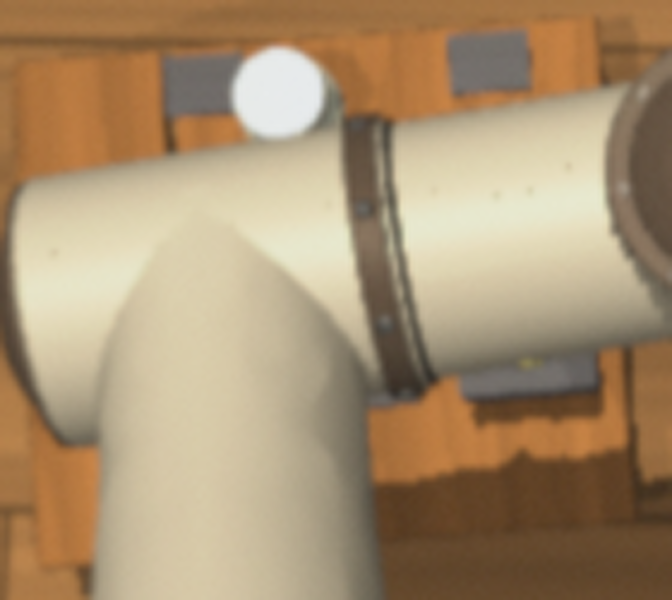

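```bash
python3 - <<'E'
from fit import *
s=load('scene')
p=np.array([509.4,122.8,.088])
def loc(P):
    d=P[:,:2]-p[:2];c,q=np.cos(p[2]),np.sin(p[2]);return np.c_[c*d[:,0]+q*d[:,1],-q*d[:,0]+c*d[:,1]]
f=lambda uv:np.array(uv)/10+[350,150]-.5
print('tip before',loc(at_z(s,f([(606,390)]),80)),'keeper front/back top',loc(at_z(s,f([(665,318),(712,310),(757,375),(690,382)]),93)),'knob now',loc(at_z(s,f([(435,308)]),119)))
print('knob before',loc(at_z(s,f([(305,325)]),119)), 'entry point',loc(at_z(s,f([(688,380)]),86)))
E
```

```text
tip before [[-33.44235646  74.95492418]] keeper front/back top [[-45.0069824   94.10943269]
 [-45.82333558 107.77091577]
 [-16.60628999 110.02975701]
 [-17.31299011  91.51025207]] knob now [[-30.43430825  22.30947166]]
knob before [[-30.2726608  -13.35619944]] entry point [[-26.26706478  94.96500599]]
```

The bolt tip went from y≈74 to about 113 in the chest frame, past the keeper's 93–111, so it is home. On to the rack.

Emit:
play_rows([
  {"tx": 0.3, "ty": 0.09, "tz": 0.0, "spin": -0.1264, "gripper": -0.3},
  {"tx": 0.55, "ty": 0.178, "tz": 0.0, "spin": -0.1264, "gripper": -0.3},
  {"tx": 0.8, "ty": 0.178, "tz": 0.0, "spin": -0.1264, "gripper": -0.3},
  {"tx": 0.95, "ty": 0.178, "tz": 0.0, "spin": -0.1264, "gripper": -0.3},
  {"tx": 0.99, "ty": 0.178, "tz": 0.0, "spin": -0.1264, "gripper": -0.3},
  {"tx": 0.99, "ty": 0.178, "tz": 0.1, "spin": -0.1264, "gripper": -0.3},
  {"tx": 0.99, "ty": 0.178, "tz": 0.1, "spin": -0.1264, "gripper": -0.3},
])

```text
clock: 6.95
position: [473.0, -317.1, 168.3]
ee_rot: [0.771, -0.637, -0.002, 0.001]
contact_force: [-0.2, 0.5, -0.4]
gripper_width: 55.6
```

```bash
python3 - <<'E'
from mv import *
from h import *
applied(.99,.178,.1,-.1264)
s=grab('scene');st();to(477,-341,130,-1.382)
s=grab('scene');st()
im=cv2.resize(s['frame'][175:235,180:260],(800,600),interpolation=cv2.INTER_CUBIC);save(im,'s6')
E
```

```text
cmd [ 474.97 -317.79  171.5    -1.38] meas [ 473.88 -317.55  169.75] -1.3815 F [ 0.2 -0.8  0.2] M [-0.05 -0.06  0.03] w 55.5 t 7.0 q [-0.31  0.36 -0.23  0.   -0.98  0.5 ]
tx 0.0927 ty 0.0094 tz 0.1660 spin -0.0000
cmd [ 474.97 -317.79  171.5    -1.38] meas [ 474.45 -317.91  170.69] -1.3814 F [ 0.6 -0.2 -0.5] M [-0.08  0.04 -0.02] w 55.4 t 7.05 q [-0.31  0.36 -0.23  0.   -0.98  0.5 ]
```

View pics/s6.png

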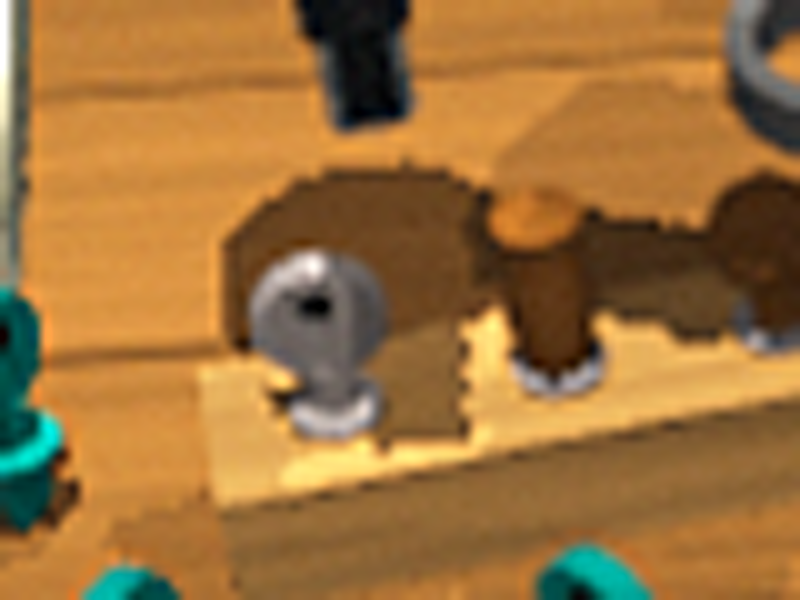

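```bash
python3 - <<'E'
from h import *
s=load('scene');t=load('top')
b=np.array([[318,322]])/10+[180,175]-.5
print('bow@74',at_z(s,b,74), 'shoulder bottom@40?',at_z(s,np.array([[333,410]])/10+[180,175]-.5,43))
print((proj(s,[[477,-341,74],[477,-341,44]])-[180,175]+.5)*10)
from fit import tr
t=dict(np.load('top.npz'))
print('top: bow top center', at_z(t,tr([(468,309)]),85))
E
```

```text
bow@74 [[ 478.89067002 -341.96668088   74.        ]] shoulder bottom@40? [[ 479.39013195 -342.83167394   43.        ]]
[[322.23857868 317.04364106]
 [339.96582962 400.78604404]]
top: bow top center [[ 477.75035136 -342.7184538    85.        ]]
```

```bash
python3 - <<'E'
from mv import *
to(478,-342,110,-1.385);to(478,-342,69,-1.385)
E
```

```text
tx 0.0974 ty 0.0063 tz 0.2460 spin 0.0038
tx 0.0974 ty 0.0063 tz 0.4100 spin 0.0038
```

Emit:
play_rows([
  {"tx": 0.097, "ty": 0.006, "tz": 0.1, "spin": 0.004, "gripper": -0.3},
  {"tx": 0.097, "ty": 0.006, "tz": 0.2, "spin": 0.004, "gripper": -0.3},
  {"tx": 0.097, "ty": 0.006, "tz": 0.35, "spin": 0.004, "gripper": -0.3},
  {"tx": 0.097, "ty": 0.006, "tz": 0.41, "spin": 0.004, "gripper": -0.3},
  {"tx": 0.097, "ty": 0.006, "tz": 0.41, "spin": 0.004, "gripper": -0.3},
  {"tx": 0.097, "ty": 0.006, "tz": 0.41, "spin": 0.004, "gripper": 0.4},
  {"tx": 0.097, "ty": 0.006, "tz": 0.41, "spin": 0.004, "gripper": 1},
  {"tx": 0.097, "ty": 0.006, "tz": 0.41, "spin": 0.004, "gripper": 1},
  {"tx": 0.097, "ty": 0.006, "tz": 0.41, "spin": 0.004, "gripper": 1},
  {"tx": 0.097, "ty": 0.006, "tz": 0.41, "spin": 0.004, "gripper": 1},
])

```text
clock: 8.3
position: [477.6, -343.5, 69.1]
ee_rot: [0.769, -0.639, 0.001, -0.0]
contact_force: [-0.2, 1.2, 5.2]
gripper_width: 8.9
```

```bash
python3 - <<'E'
from mv import *
from h import *
applied(.097,.006,.41,.004)
s=grab('scene');st()
im=cv2.resize(s['frame'][175:235,180:260],(800,600),interpolation=cv2.INTER_CUBIC);save(im,'s7')
E
```

```text
cmd [ 478.05 -341.89   69.     -1.39] meas [ 477.56 -343.5    69.14] -1.3865 F [0.2 0.3 6. ] M [ 0.4   0.18 -0.  ] w 9.2 t 8.35 q [-0.35  0.5  -0.3   0.   -0.77  0.53]
```

View pics/s7.png

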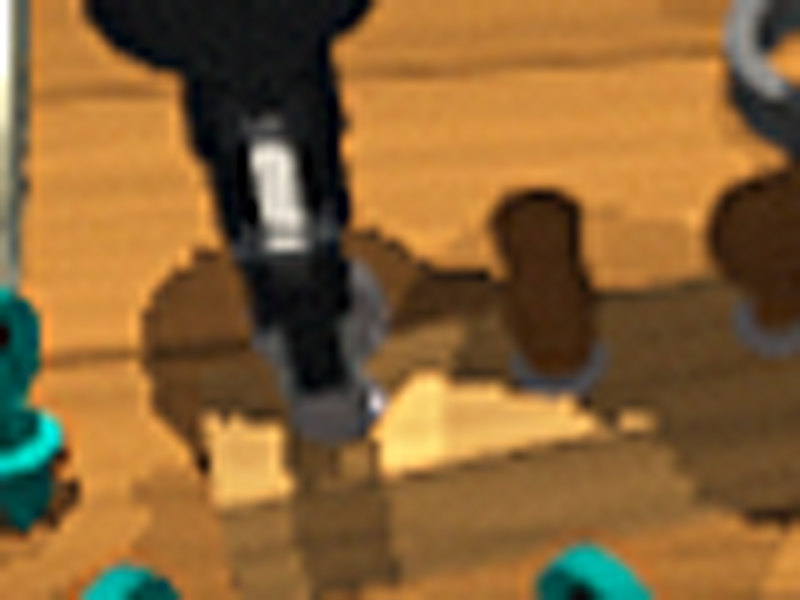

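Emit:
play_rows([
  {"tx": 0, "ty": 0, "tz": -0.05, "spin": 0, "gripper": 1},
  {"tx": 0, "ty": 0, "tz": -0.12, "spin": 0, "gripper": 1},
  {"tx": 0, "ty": 0, "tz": -0.2, "spin": 0, "gripper": 1},
  {"tx": 0, "ty": 0, "tz": -0.4, "spin": 0, "gripper": 1},
  {"tx": 0, "ty": 0, "tz": -0.6, "spin": 0, "gripper": 1},
  {"tx": 0, "ty": 0, "tz": -0.6, "spin": 0, "gripper": 1},
  {"tx": 0, "ty": 0, "tz": -0.6, "spin": 0, "gripper": 1},
  {"tx": 0, "ty": 0, "tz": -0.6, "spin": 0, "gripper": 1},
  {"tx": 0, "ty": 0, "tz": -0.6, "spin": 0, "gripper": 1},
])

```text
clock: 9.48
position: [476.3, -343.0, 216.4]
ee_rot: [0.769, -0.639, -0.001, 0.0]
contact_force: [0.6, -0.4, -0.2]
gripper_width: 9.7
```

```bash
python3 - <<'E'
from mv import *
from h import *
applied(0,0,-.6,0)
s=grab('scene');st();to(488.4,21.2,215,-1.78)
im=cv2.resize(s['frame'][125:205,160:260],(750,600),interpolation=cv2.INTER_CUBIC);save(im,'s8')
E
```

```text
cmd [ 478.05 -341.89  219.     -1.39] meas [ 476.49 -343.04  216.67] -1.387 F [ 0.  -0.5 -1.4] M [-0.01  0.03 -0.03] w 9.3 t 9.525 q [-0.35  0.34 -0.13 -0.   -1.1   0.53]
tx -1.4198 ty -0.3088 tz 0.0160 spin 0.5027
```

View pics/s8.png

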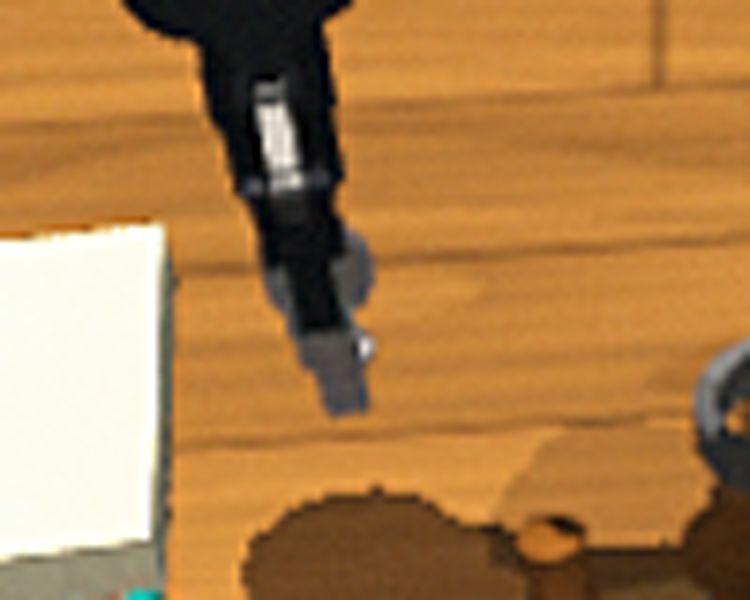

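The key is held upright with its blade tip at about (345,412) in the crop. I'm carrying it over to the lock.

Emit:
play_rows([
  {"tx": -0.2, "ty": -0.05, "tz": 0, "spin": 0.12, "gripper": 1},
  {"tx": -0.4, "ty": -0.1, "tz": 0, "spin": 0.25, "gripper": 1},
  {"tx": -0.6, "ty": -0.14, "tz": 0, "spin": 0.38, "gripper": 1},
  {"tx": -0.8, "ty": -0.18, "tz": 0, "spin": 0.5, "gripper": 1},
  {"tx": -1.0, "ty": -0.22, "tz": 0, "spin": 0.5, "gripper": 1},
  {"tx": -1.0, "ty": -0.22, "tz": 0, "spin": 0.5, "gripper": 1},
  {"tx": -1.0, "ty": -0.22, "tz": 0, "spin": 0.5, "gripper": 1},
])

```text
clock: 10.4
position: [485.2, -87.2, 217.6]
ee_rot: [-0.63, 0.777, 0.0, -0.0]
contact_force: [0.1, -1.3, -0.4]
gripper_width: 9.3
```

```bash
python3 - <<'E'
from mv import *
applied(-1,-.22,0,.5);st();to(488.4,21.2,192,-1.78)
E
```

```text
cmd [485.96 -86.04 219.    -1.78] meas [485.18 -87.24 217.61] -1.7789 F [ 0.1 -1.3 -0.4] M [-0.05 -0.05  0.01] w 9.3 t 10.4 q [ 0.15  0.18 -0.35  0.   -1.04 -0.36]
tx -0.4218 ty 0.0786 tz 0.1080 spin 0.0027
```

Emit:
play_rows([
  {"tx": -0.2, "ty": 0.04, "tz": 0, "spin": 0.002, "gripper": 1},
  {"tx": -0.422, "ty": 0.079, "tz": 0, "spin": 0.002, "gripper": 1},
  {"tx": -0.422, "ty": 0.079, "tz": 0.108, "spin": 0.002, "gripper": 1},
  {"tx": -0.422, "ty": 0.079, "tz": 0.108, "spin": 0.002, "gripper": 1},
  {"tx": -0.422, "ty": 0.079, "tz": 0.108, "spin": 0.002, "gripper": 1},
  {"tx": -0.422, "ty": 0.079, "tz": 0.108, "spin": 0.002, "gripper": 1},
])

```text
clock: 11.15
position: [488.4, 19.2, 191.7]
ee_rot: [-0.628, 0.778, -0.0, 0.001]
contact_force: [0.5, 0.2, -1.0]
gripper_width: 9.3
```

```bash
python3 - <<'E'
from mv import *
from h import *
applied(-.422,.079,.108,.002);s=grab('scene');t=grab('top');st()
im=cv2.resize(s['frame'][145:205,320:400],(800,600),interpolation=cv2.INTER_CUBIC);save(im,'s9')
im=cv2.resize(t['frame'][170:260,250:350],(660,594),interpolation=cv2.INTER_CUBIC);save(im,'t9')
E
```

```text
cmd [488.32  21.27 192.    -1.78] meas [488.18  19.42 191.53] -1.7824 F [-0.3  0.9 -0.6] M [-0.04  0.03  0.03] w 9.5 t 11.25 q [ 0.37  0.2  -0.4   0.   -0.97 -0.58]
```

View pics/s9.png

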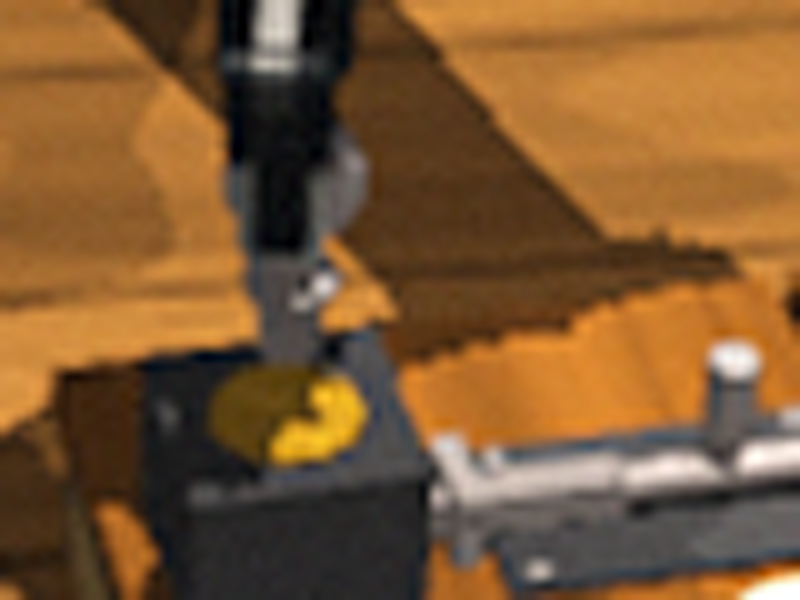

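View pics/t9.png

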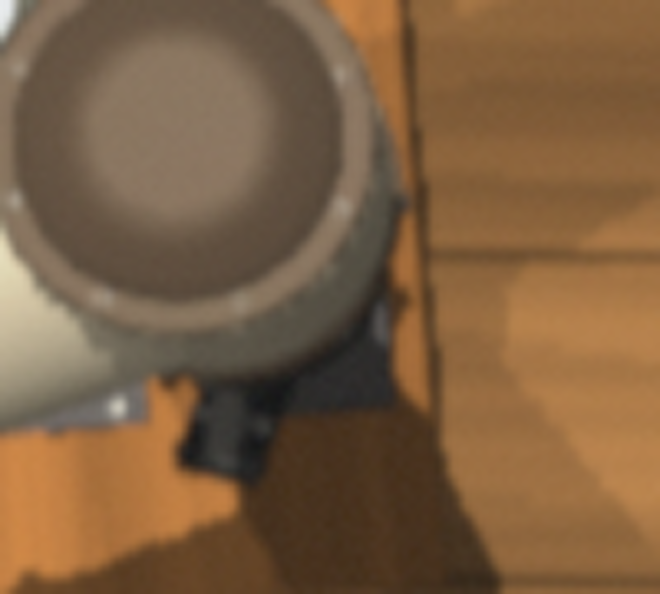

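```bash
python3 - <<'E'
from h import *
s=load('scene')
im=s['frame'][145:205,320:400]
im=cv2.resize(im,(800,600),interpolation=cv2.INTER_CUBIC)
f=lambda P:(proj(s,P)-[320,145]+.5)*10
for d in (0,): 
  a=-1.78;X=np.array([np.cos(a),np.sin(a),0]);Y=np.array([np.sin(a),-np.cos(a),0])
  o=np.array([488.3,21.3,0])
  pts=[]
  for z in (137.5,162.5):
    for sx in(-8,8):
      for sy in(-3,3): pts.append(o+X*sx+Y*sy+[0,0,z])
  for q in f(pts): cv2.circle(im,tuple(int(v) for v in q),4,(255,0,0),-1)
  # blade outlines; shoulder circle
  th=np.linspace(0,2*np.pi,40)
  for q in f([o+[13*np.cos(k),13*np.sin(k),162.5] for k in th]): cv2.circle(im,tuple(int(v) for v in q),2,(0,255,0),-1)
  for q in f([[488.4+20*np.cos(k),21.2+20*np.sin(k),121] for k in th]): cv2.circle(im,tuple(int(v) for v in q),2,(0,0,255),-1)
save(im,'s9b')
E
```

```text
(no output)
```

View pics/s9b.png

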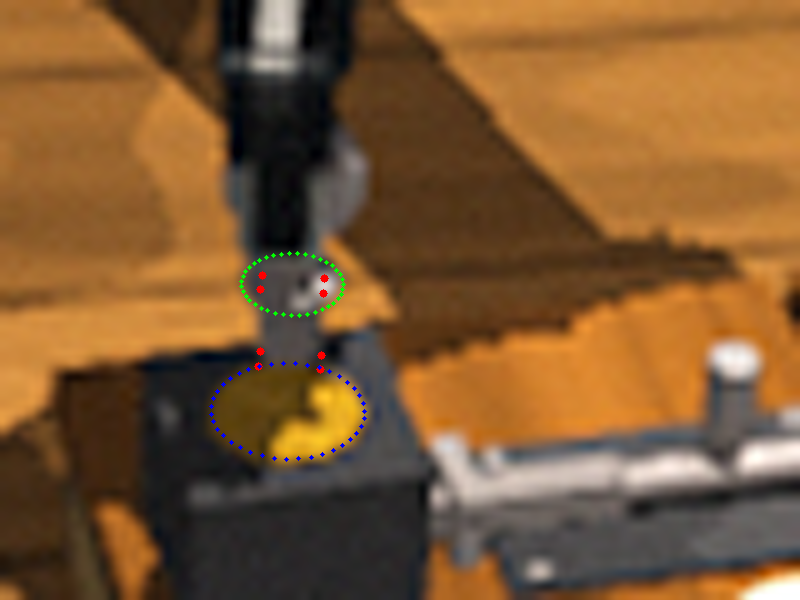

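Projecting the commanded key pose onto the picture matches the seen blade (258–322, bottom at 362) and the cylinder (centre (289,413)) within about 1 mm. I'm descending to feel for the slot.

Emit:
play_rows([
  {"tx": 0, "ty": 0, "tz": 0.05, "spin": 0, "gripper": 1},
  {"tx": 0, "ty": 0, "tz": 0.065, "spin": 0, "gripper": 1},
  {"tx": 0, "ty": 0, "tz": 0.08, "spin": 0, "gripper": 1},
  {"tx": 0, "ty": 0, "tz": 0.09, "spin": 0, "gripper": 1},
  {"tx": 0, "ty": 0, "tz": 0.09, "spin": 0, "gripper": 1},
  {"tx": 0, "ty": 0, "tz": 0.09, "spin": 0, "gripper": 1},
])

```text
clock: 12.0
position: [487.9, 20.0, 168.4]
ee_rot: [-0.629, 0.777, -0.0, 0.0]
contact_force: [-0.2, 0.4, 0.1]
gripper_width: 9.5
```

```bash
python3 - <<'E'
from mv import *
applied(0,0,.09,0);st()
E
```

```text
cmd [488.32  21.27 169.5   -1.78] meas [487.9   20.04 168.45] -1.7811 F [-0.2  0.4  0.1] M [0.03 0.02 0.04] w 9.5 t 12.0 q [ 0.37  0.23 -0.43  0.   -0.91 -0.58]
```

Emit:
play_rows([
  {"tx": 0, "ty": 0, "tz": 0.012, "spin": 0, "gripper": 1},
  {"tx": 0, "ty": 0, "tz": 0.024, "spin": 0, "gripper": 1},
  {"tx": 0, "ty": 0, "tz": 0.036, "spin": 0, "gripper": 1},
  {"tx": 0, "ty": 0, "tz": 0.036, "spin": 0, "gripper": 1},
  {"tx": 0, "ty": 0, "tz": 0.036, "spin": 0, "gripper": 1},
])

```text
clock: 12.62
position: [487.8, 20.0, 159.3]
ee_rot: [-0.629, 0.777, -0.0, -0.0]
contact_force: [-0.5, 0.5, -0.9]
gripper_width: 9.5
```

```bash
python3 - <<'E'
from mv import *
from h import *
applied(0,0,.036,0);s=grab('scene');st()
im=cv2.resize(s['frame'][145:205,320:400],(800,600),interpolation=cv2.INTER_CUBIC);save(im,'s10')
E
```

```text
cmd [488.32  21.27 160.5   -1.78] meas [487.83  19.99 159.35] -1.7812 F [ 0.7  0.1 -0.4] M [-0.03  0.01  0.02] w 8.9 t 12.675 q [ 0.37  0.24 -0.44  0.   -0.89 -0.58]
```

View pics/s10.png

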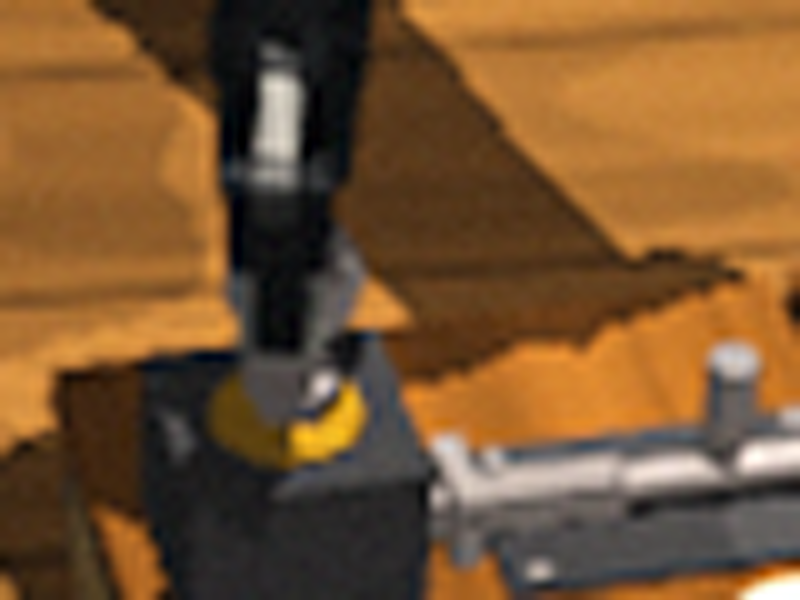

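It's in the slot with no force on it (blade entering at about (285,405)). I'll press it home.

Emit:
play_rows([
  {"tx": 0, "ty": 0, "tz": 0.012, "spin": 0, "gripper": 1},
  {"tx": 0, "ty": 0, "tz": 0.024, "spin": 0, "gripper": 1},
  {"tx": 0, "ty": 0, "tz": 0.036, "spin": 0, "gripper": 1},
  {"tx": 0, "ty": 0, "tz": 0.046, "spin": 0, "gripper": 1},
  {"tx": 0, "ty": 0, "tz": 0.046, "spin": 0, "gripper": 1},
  {"tx": 0, "ty": 0, "tz": 0.046, "spin": 0, "gripper": 1},
])

```text
clock: 13.42
position: [488.0, 19.9, 150.0]
ee_rot: [-0.629, 0.777, -0.001, 0.0]
contact_force: [-4.1, 0.6, 11.9]
gripper_width: 9.3
```

```bash
python3 - <<'E'
from mv import *
from h import *
applied(0,0,.046,0);s=grab('scene');st()
im=cv2.resize(s['frame'][145:205,320:400],(800,600),interpolation=cv2.INTER_CUBIC);save(im,'s11')
E
```

```text
cmd [488.32  21.27 149.    -1.78] meas [487.93  19.88 149.99] -1.7803 F [-6.3  1.5 12.9] M [0.22 1.58 0.03] w 9.0 t 13.475 q [ 0.37  0.25 -0.46  0.   -0.86 -0.58]
```

View pics/s11.png

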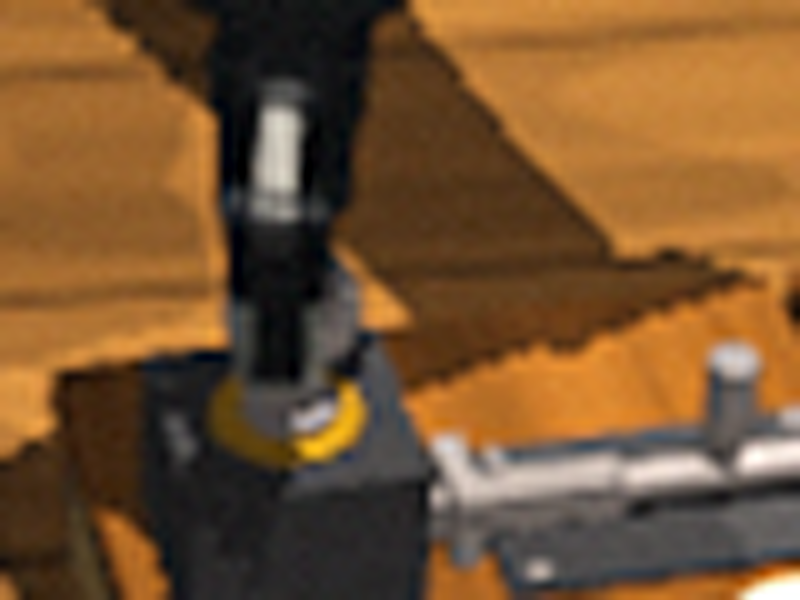

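The shoulder is seated: TCP z=150.0, as it should be when home, with 13 N up. Now I'll turn clockwise.

Emit:
play_rows([
  {"tx": 0, "ty": 0, "tz": -0.003, "spin": 0.1, "gripper": 1},
  {"tx": 0, "ty": 0, "tz": -0.003, "spin": 0.2, "gripper": 1},
  {"tx": 0, "ty": 0, "tz": -0.003, "spin": 0.3, "gripper": 1},
  {"tx": 0, "ty": 0, "tz": -0.003, "spin": 0.4, "gripper": 1},
  {"tx": 0, "ty": 0, "tz": -0.003, "spin": 0.5, "gripper": 1},
  {"tx": 0, "ty": 0, "tz": -0.003, "spin": 0.6, "gripper": 1},
  {"tx": 0, "ty": 0, "tz": -0.003, "spin": 0.7, "gripper": 1},
  {"tx": 0, "ty": 0, "tz": -0.003, "spin": 0.8, "gripper": 1},
  {"tx": 0, "ty": 0, "tz": -0.003, "spin": 0.8, "gripper": 1},
])

```text
clock: 14.6
position: [488.0, 20.2, 150.0]
ee_rot: [-0.358, 0.934, -0.0, 0.0]
contact_force: [-4.5, 2.1, 8.8]
gripper_width: 9.5
```

```bash
python3 - <<'E'
from mv import *
applied(0,0,-.003,.8);st()
E
```

```text
cmd [488.32  21.27 149.75  -2.41] meas [487.99  20.21 150.04] -2.4093 F [-4.5  2.1  8.8] M [ 0.44  1.16 -0.04] w 9.5 t 14.6 q [ 0.37  0.25 -0.46  0.   -0.86 -1.21]
```

Emit:
play_rows([
  {"tx": 0, "ty": 0, "tz": 0, "spin": 0.1, "gripper": 1},
  {"tx": 0, "ty": 0, "tz": 0, "spin": 0.2, "gripper": 1},
  {"tx": 0, "ty": 0, "tz": 0, "spin": 0.3, "gripper": 1},
  {"tx": 0, "ty": 0, "tz": 0, "spin": 0.4, "gripper": 1},
  {"tx": 0, "ty": 0, "tz": 0, "spin": 0.5, "gripper": 1},
  {"tx": 0, "ty": 0, "tz": 0, "spin": 0.6, "gripper": 1},
  {"tx": 0, "ty": 0, "tz": 0, "spin": 0.7, "gripper": 1},
  {"tx": 0, "ty": 0, "tz": 0, "spin": 0.8, "gripper": 1},
  {"tx": 0, "ty": 0, "tz": 0, "spin": 0.8, "gripper": 1},
])

```text
clock: 15.72
position: [487.7, 20.8, 150.0]
ee_rot: [-0.052, 0.999, 0.0, 0.0]
contact_force: [-4.8, 4.1, 9.9]
gripper_width: 9.5
```

```bash
python3 - <<'E'
from mv import *
applied(0,0,0,.8);st()
E
```

```text
cmd [488.32  21.27 149.75  -3.04] meas [487.66  20.76 150.03] -3.0378 F [-4.8  4.1  9.9] M [1.36 1.71 0.04] w 9.5 t 15.725 q [ 0.38  0.25 -0.46 -0.   -0.86 -1.84]
```

Emit:
play_rows([
  {"tx": 0, "ty": 0, "tz": 0, "spin": 0.05, "gripper": 1},
  {"tx": 0, "ty": 0, "tz": 0, "spin": 0.1, "gripper": 1},
  {"tx": 0, "ty": 0, "tz": 0, "spin": 0.1, "gripper": 1},
  {"tx": 0, "ty": 0, "tz": 0, "spin": 0.1, "gripper": 1},
])

```text
clock: 16.23
position: [487.7, 21.0, 150.0]
ee_rot: [-0.013, 1.0, 0.001, 0.0]
contact_force: [-5.5, 5.4, 9.8]
gripper_width: 8.9
```

```bash
python3 - <<'E'
from mv import *
applied(0,0,0,.1);st()
E
```

```text
cmd [488.32  21.27 149.75  -3.11] meas [487.66  21.03 150.04] -3.1156 F [-5.5  5.4  9.8] M [1.72 1.8  0.06] w 8.9 t 16.225 q [ 0.38  0.25 -0.46 -0.   -0.86 -1.92]
```

Emit:
play_rows([
  {"tx": 0, "ty": 0, "tz": 0, "spin": 0.05, "gripper": 1},
  {"tx": 0, "ty": 0, "tz": 0, "spin": 0.1, "gripper": 1},
  {"tx": 0, "ty": 0, "tz": 0, "spin": 0.1, "gripper": 1},
  {"tx": 0, "ty": 0, "tz": 0, "spin": 0.1, "gripper": 1},
])

```text
clock: 16.73
position: [487.7, 21.2, 150.0]
ee_rot: [0.026, 1.0, 0.001, 0.0]
contact_force: [-5.7, 6.4, 9.4]
gripper_width: 9.3
```

```bash
python3 - <<'E'
from mv import *
applied(0,0,0,.1);st()
print(read_state()['joint_efforts'])
E
```

```text
cmd [488.32  21.27 149.75  -3.19] meas [487.69  21.2  150.03] 3.0905 F [-5.7  6.4  9.4] M [1.91 1.88 0.37] w 9.3 t 16.725 q [ 0.38  0.25 -0.46 -0.   -0.86 -2.  ]
[ -3.58385637 -24.44326043  14.07394409   4.18410346   0.99746414
  -0.40200742]
```

Emit:
play_rows([
  {"tx": 0, "ty": 0, "tz": 0, "spin": 0.05, "gripper": 1},
  {"tx": 0, "ty": 0, "tz": 0, "spin": 0.1, "gripper": 1},
  {"tx": 0, "ty": 0, "tz": 0, "spin": 0.1, "gripper": 1},
])

```text
clock: 17.1
position: [487.8, 21.3, 150.1]
ee_rot: [0.064, 0.998, 0.001, 0.0]
contact_force: [-6.0, 7.1, 9.3]
gripper_width: 9.1
```

```bash
python3 - <<'E'
from mv import *
from h import *
applied(0,0,0,.1);st()
s=grab('scene');im=cv2.resize(s['frame'][145:205,320:400],(800,600),interpolation=cv2.INTER_CUBIC);save(im,'s12')
E
```

```text
cmd [488.32  21.27 149.75  -3.27] meas [487.76  21.3  150.05] 3.0144 F [-6.   7.1  9.3] M [2.13 1.91 0.97] w 9.1 t 17.1 q [ 0.38  0.25 -0.46 -0.   -0.86 -2.07]
```

View pics/s12.png

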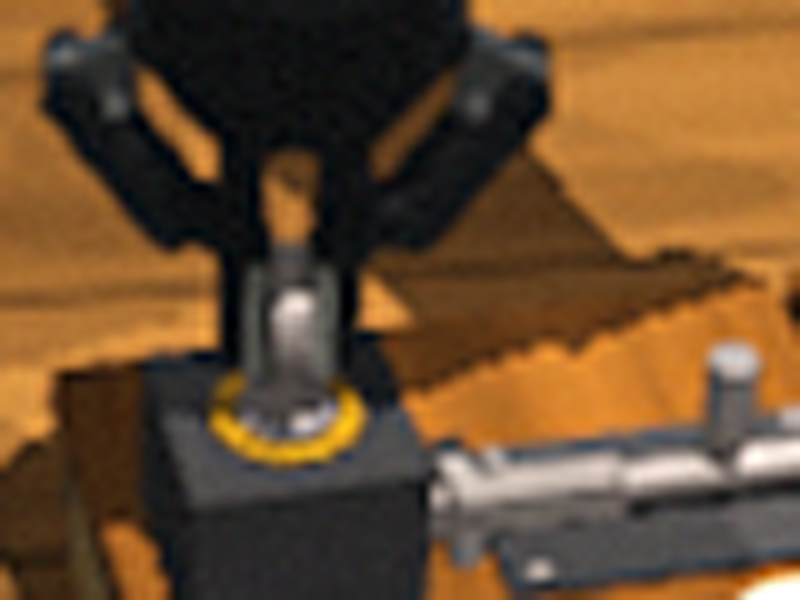

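Torque has risen to 0.97 N m with the key following only through grip compliance, so it's at the stop. I'll unwind that, release and lift.

Emit:
play_rows([
  {"tx": 0, "ty": 0, "tz": -0.002, "spin": -0.08, "gripper": 1},
  {"tx": 0, "ty": 0, "tz": -0.002, "spin": -0.14, "gripper": 1},
  {"tx": 0, "ty": 0, "tz": -0.002, "spin": -0.14, "gripper": 1},
])

```text
clock: 17.52
position: [487.7, 21.1, 150.0]
ee_rot: [0.01, 1.0, 0.001, 0.0]
contact_force: [-4.8, 5.6, 7.1]
gripper_width: 8.8
```

```bash
python3 - <<'E'
from mv import *
applied(0,0,-.002,-.14);st()
E
```

```text
cmd [488.32  21.27 150.25  -3.16] meas [487.65  21.1  150.05] 3.1211 F [-4.8  5.6  7.1] M [1.73 1.47 0.22] w 8.8 t 17.525 q [ 0.38  0.25 -0.46 -0.   -0.86 -1.97]
```

Emit:
play_rows([
  {"tx": 0, "ty": 0, "tz": 0, "spin": 0, "gripper": 0.5},
  {"tx": 0, "ty": 0, "tz": 0, "spin": 0, "gripper": 0},
  {"tx": 0, "ty": 0, "tz": 0, "spin": 0, "gripper": -0.3},
  {"tx": 0, "ty": 0, "tz": 0, "spin": 0, "gripper": -0.3},
  {"tx": 0, "ty": 0, "tz": 0, "spin": 0, "gripper": -0.3},
  {"tx": 0, "ty": 0, "tz": -0.1, "spin": 0, "gripper": -0.3},
  {"tx": 0, "ty": 0, "tz": -0.3, "spin": 0, "gripper": -0.3},
  {"tx": 0, "ty": 0, "tz": -0.5, "spin": 0, "gripper": -0.3},
  {"tx": 0, "ty": 0, "tz": -0.5, "spin": 0, "gripper": -0.3},
])

```text
clock: 18.65
position: [490.0, 20.4, 278.6]
ee_rot: [0.011, 1.0, 0.001, 0.005]
contact_force: [-0.3, -0.6, -0.6]
gripper_width: 55.4
```

```bash
python3 - <<'E'
from mv import *
from h import *
applied(0,0,-.5,0);st();s=grab('scene');im=cv2.resize(s['frame'][145:205,320:400],(800,600),interpolation=cv2.INTER_CUBIC);save(im,'s13')
E
```

```text
cmd [488.32  21.27 275.25  -3.16] meas [489.95  20.4  278.57] 3.1201 F [-0.3 -0.6 -0.6] M [0.07 0.02 0.01] w 55.4 t 18.65 q [ 0.37  0.12 -0.26  0.   -1.17 -1.97]
```

View pics/s13.png

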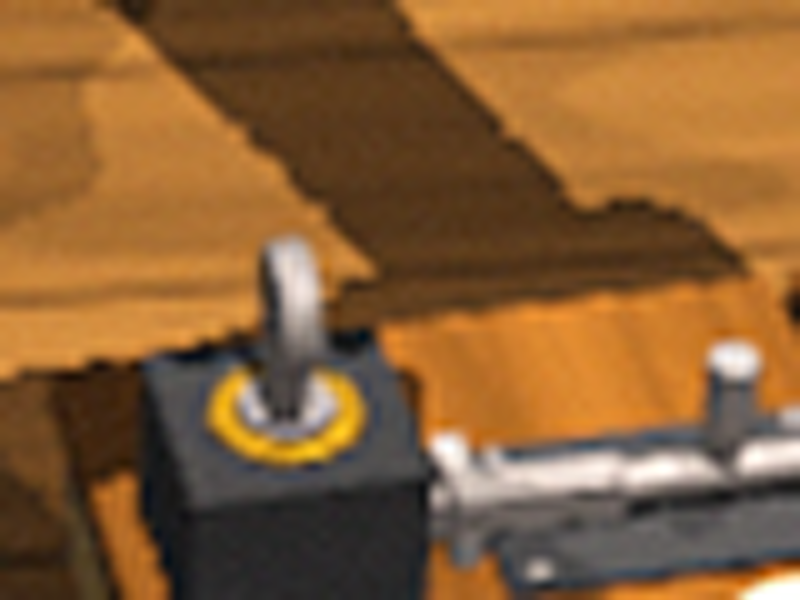

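The key is standing at (290,310) with its shoulder flat on the brass. I'll move the arm aside for a last look from above.

Emit:
play_rows([
  {"tx": 0, "ty": -0.3, "tz": 0, "spin": 0, "gripper": -0.3},
  {"tx": 0, "ty": -0.6, "tz": 0, "spin": 0, "gripper": -0.3},
  {"tx": 0, "ty": -0.95, "tz": 0, "spin": 0, "gripper": -0.3},
  {"tx": 0, "ty": -0.95, "tz": 0, "spin": 0, "gripper": -0.3},
  {"tx": 0, "ty": -0.95, "tz": 0, "spin": 0, "gripper": -0.3},
  {"tx": 0, "ty": -0.95, "tz": 0, "spin": 0, "gripper": -0.3},
  {"tx": 0, "ty": -0.95, "tz": 0, "spin": 0, "gripper": -0.3},
])

```text
clock: 19.58
position: [482.5, -216.4, 273.6]
ee_rot: [0.01, 1.0, 0.0, -0.0]
contact_force: [-0.2, -0.3, -0.0]
gripper_width: 55.5
```

```bash
python3 - <<'E'
from mv import *
from h import *
applied(0,-.95,0,0);st();s=grab('scene');t=grab('top')
save(cv2.resize(t['frame'][150:275,185:325],(672,600),interpolation=cv2.INTER_CUBIC),'t14');save(s['frame'],'s14')
E
```

```text
cmd [ 483.54 -216.18  275.25   -3.16] meas [ 482.52 -216.39  273.64] 3.1212 F [-0.2 -0.3 -0. ] M [-0.01 -0.02  0.02] w 55.5 t 19.575 q [-0.11  0.2  -0.18 -0.   -1.19 -1.48]
```

View pics/t14.png

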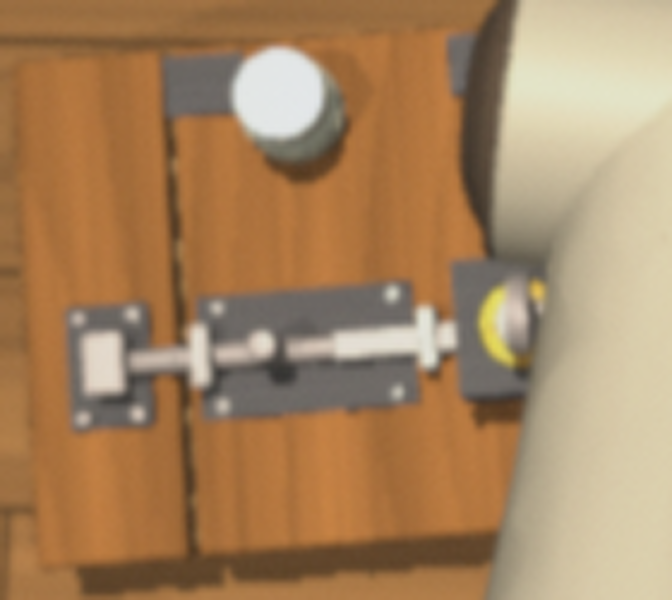

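View pics/s14.png

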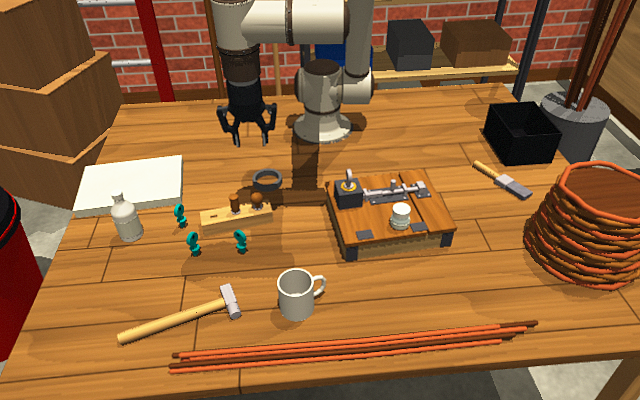

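From above, the bow at (517,310) lies along the chest's x, the bolt passes into the keeper at (105,362), and the jar is untouched. In the scene view the chisel and bodkin are still in the rack at (235,204) and (257,200). Handing in.

```bash
python3 -c "
from bench import *
print(job_done())"
```

```text
the job is handed in; nothing more can be done
None
```

The chest is bolted and locked, and I handed the job in at about 20 s of the 59 s allowed. The hand-in reports no verdict.

- **Bolt:** I slid it about 40 mm. At the end it moved only 0.7 mm for a further 27 N. By the camera fit, its tip ended at about 113 mm in the chest's y, past the keeper's 93–111 mm. The keeper's cover hides the tip itself.
- **Key:** I took the silver, round-bowed key from the rack and pushed it fully into the lock. The shoulder seated at the expected height, with 13 N upward.
- **Turn:** I turned the key clockwise until the torque rose from about 0.06 to 0.97 N m with only the grip giving. I then eased off and let go. The gripper's heading at release puts the lock at about 1.56 rad, against a stop at 1.5. That is within my measuring error, so the torque is the better evidence that it reached the stop.

In the last pictures the key stands upright in the turned lock and the bolt runs into the keeper. The chisel and bodkin are still in the rack, and the jar and the turquoise look-alikes are untouched. The arm hid part of the lock from above, so I checked the seated shoulder from the scene camera only.

Measured and commanded tool positions differed by 1–3 mm throughout. The two cameras put the chest's x about 3 mm apart. Neither difference affected the fit.

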